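# Set the gem polariscope to crossed

## Task

Get the gem polariscope ready for looking at the stone on its stage: flip the lamp toggle on top of its column over to the left (on), and push the analyser lever round with a fingertip until it lies over the 90-degree (crossed) mark, the long mark in the middle of the scale, straight across from the column. Only touch and push lightly: pinch nothing, lift nothing, do not shove the polariscope along the bench, and leave the dish on its stage and the other things on the bench where they are.

Things in the scene. Friction and masses are not known exactly. Their poses are not given: they have to be found in the camera images.
- polariscope: Grey bench instrument, loose, 2.7 kg (8 N sideways at the top tips it). Base 190 x 140 x 52 mm; column 40 x 56 mm at the back, top at 150 mm; arm to a black round scale plate 116 mm wide, top 149 mm above the bench, with the ring on it. Origin on the bench below the ring's axis; x to the column (base from -75 to 115 mm, column 73 to 113), y left, z up. Front (-x) faces the robot +-30 degrees.
- ring_axis (a point): Point on the vertical axis of the analyser ring, 159 mm above the bench, at the height of the lever's centre line. Axes as the polariscope's.
- analyser (a joint): Angle of the aluminium ring (72 mm wide, top at 166.5 mm) and its lever, rad, equal to the scale reading: 0 = lever points to the polariscope's -y (right), pi/2 = to -x (front), pi = to +y; clockwise from above, range -0.12 to 3.26. Lever direction in the polariscope's frame: (-sin q, -cos q). About 1 N at 77 mm from the axis moves it; it stays where it is left.
- lever_end (a point): Centre of the black 13 mm ball on the lever's end, 95 mm from the ring's axis, 159 mm above the bench. The lever is a level steel rod 5.2 mm thick from ring to ball; from 58 mm outwards it stands free beyond the scale plate, nothing of the instrument beneath but the base (54 mm high).
- crossed_mark (a point): Outer end of the 90-degree mark at the rim of the scale plate, 57 mm from the ring's axis on the polariscope's -x side, 149 mm above the bench. White marks every 10 degrees from 0 (right) by 90 (front) to 180 (left): 0, 90 and 180 are longest (16 mm), every 30 degrees 11 mm, the rest 7 mm.
- lamp_switch (a joint): Steel bat toggle of the lamp on top of the column, rad: 0 = off, leaning 0.4 rad to the polariscope's -y (right); 0.8 = on, leaning 0.4 rad to +y (left). Light, under 1 N at the tip; once past the middle (by about 0.5) it drops over by itself and stays.
- switch_tip (a point): Tip of the bat toggle (32 mm long, 7 mm thick). Its pivot runs along the polariscope's x at x = 98 mm, y = 0, 153 mm above the bench; the tip stands 182 mm above the bench in both positions, 12.5 mm right (off) or left (on) of the pivot. A steel nut 13 mm wide round its foot reaches 156 mm.
- stage (a point): Centre of the round stage on the base, 84 mm in diameter, 57 mm above the bench, on the ring's axis. Axes as the polariscope's.
- dish: Loose round glass dish with a cut stone, 37 mm in diameter, 12 mm high, 45 g, standing on the stage below the analyser; origin under its middle. It stays there.
- flux_jar: Loose glass jar with metal lid, 62 mm in diameter, 85 mm high, to the left of the polariscope; origin under its middle. Leave it.
- bowl: Loose steel bowl, 90 mm in diameter, 32 mm high, before the polariscope; origin under its middle. Leave it.
- tweezers: Loose dark steel tweezers lying before the polariscope, 165 mm long along own x, 8 mm high; origin under their middle. Leave them.
- mandrel: Loose steel ring mandrel lying to the right of the polariscope, 270 mm long along own x, 24 mm high; origin under its middle part. Leave it.
- gas_torch: Loose black hand torch with a metal head, 76 mm wide at the foot, 151 mm high, standing at the left of the bench; origin under its middle. Leave it.
- pickle_jar: Loose glass jar with metal lid, 78 mm in diameter, 115 mm high, at the right of the bench; origin under its middle. Leave it.

How it is judged:
By the outcome, as a careful person would: the job done as asked, in the order asked, and still so for the second after the job is handed in, with the robot touching nothing.
It also fails if it takes over 54 s, if anything falls off the work surface, if the arm or the gripper's body presses on something with over 40 N, if the wrist force passes 120 N, or if a joint passes its speed limit or range.

## Robot

A 7-joint arm with a two-finger parallel gripper is mounted at the origin on the work surface. World frame = base frame: x ahead of the robot, y to its left, z up, the work surface at z = 0. Lengths are in m, angles in rad, forces in N, time in s.
With the tool pointing down it reaches from about 0.4 to 0.875 m from the base axis. Payload 19.3 kg.
Tool frame: the origin (TCP) lies where the fingers leave the gripper's body, on its centre line; the fingertips stand bot.tip_reach ahead of it and the grasp point (between the pads) lies 54 mm ahead of it (bot.tip_reach is the distance from the TCP to the fingertips, in m); z points along the fingers, y is the line along which they close (so a half turn about z gives the same grasp; the last joint's range is limited). The gripper opens to 85 mm and grips with 20 to 120 N. Pads are 22 mm wide; open, the fingers measure 114 mm over their backs; the gripper's body (76 mm by 85 mm) begins 54 mm behind the grasp point. The pads swing forward as they close: fully open they stand 13 mm farther back than shut.
Start: joints at [1.104, 0.521, -0.036, 1.599, 0.021, 1.021, -0.113], TCP at [0.242, -0.576, 0.304] pointing down, gripper open.
Joint ranges: [-2.91, 2.91], [-0.3, 2.13], [-1.5, 1.42], [0.17, 2.43], [-1.26, 4.41], [0.16, 1.93], [-2.52, 2.52]. Speed limits (rad/s): [1.89, 1.89, 2.39, 2.39, 3.01, 3.01, 3.01].

## Interface

Orientations are given as [roll, pitch, yaw] about the fixed x, y, z axes, in that order (R = Rz(yaw) Ry(pitch) Rx(roll)).
In Python, from workcell import bot gives the robot as it stands. The module is installed in compiled form; this text tells all that it offers.
- The arm moves only by the shell command python3 -m jog 'ROWS' [FORCE]. ROWS is JSON, a list that holds one entry, the list of rows, each a list of 7 numbers: the shift along the tool's x, y, z in mm, then the turn, a rotation vector about the tool's x, y, z in rad, then the opening, from 0 (shut) to 1 (fully open). In form: [[[tx, ty, tz, wx, wy, wz, fingers], ...]]. A call has 1 to 5 rows; each row shifts and turns the commanded pose from where the row before left it, along the tool's axes as they then stand; what a row does not reach is not made up. A row lasts 1/10 s, in which the tool goes at most 50 mm and 8.59 degrees, less where a joint would pass 70% of its speed; a pose out of reach is approached as far as the arm can. A call is refused whole if a number of a shift passes 50 or a number of a turn 0.15, either way. A call with a gripper value outside its range is refused whole. The fingers move at their own pace and stop on an object; FORCE is the grip in N (left out, the last holds). Time passes only in rows, so rows that do not move let the fingers close. It gives the time, the measured TCP pose, the force, the opening and the grip force at its end, in the units of the state.
- bot.observe(): the state, without advancing time (a new reading comes with each control period).
- bot.grab_frame(name): name is "scene" or "top" or "wrist"; returns a dict with "img" (480x640x3 uint8, red, green, blue), "intrinsics" (3x3 intrinsics, pixels), "R" (3x3) and "t" (3): a world point X has camera coordinates R X + t; the wrist camera has in their place "tool_from_camera" (4x4, takes a point from camera to tool coordinates, whose origin is the TCP and whose axes are the flange's). Camera axes: x right, y down, z forward; pixel columns grow to the right and rows downward; lengths in m; the calibration is good to about 2 mm. A picture is of the moment at which its call begins: read the wrist's pose just before it. There is no depth.
- bot.job_done(): hands the job in; it is judged then, once.
Trained networks look in a picture, given as the dict that the camera call returned (one of the last four; its "shot" number tells which), for a name from the list of things; names that differ only in an ending like _2 or _b are one class to them, and where a whole thing is asked for, a point or a joint stands for the part that bears it (a point fixed in the world has none). Each returns a list of dicts, best first, with "conf" (0 to 1); they miss things now and then, are a little off and sometimes report something else, mostly with a low value. They report only what shows in the picture. A call takes as long as a camera call.
- bot.trace(query, picture): "region" (480x640 bool, what is visible of it).
- bot.spot_point(query, picture): "xyz" ([x, y, z] in m, in world coordinates, good to about 4 mm: a listed point, or the origin of a listed thing).
The state is a dict: "clock": time; "qpos": joint angles; "qd": joint speeds; "joint_efforts": joint torques, N m; "position": TCP position; "tool_rot": TCP orientation; "force": force on the tool from outside, world axes, zero at the start; "moment": the same for the moment, N m; "grip_width": finger opening in m; "finger_force": force on a finger pad.
Only numpy, scipy, OpenCV 4.12 (cv2) and the standard library are available. Lean on these libraries where they do the work, as an engineer would, in place of code of your own. Each camera call takes 0.05 s, during which the arm holds its last target. There are 200 camera calls.

## Working session

There is one attempt and no reset: what is moved stays moved. The work goes in short steps, Python scripts to look and compute and a shell command to move; the robot and the scene stay as the last step left them, time stands still between calls to the robot, and variables do not carry over. Pictures are saved under pics/ and viewed, at most 10 in all, crops included, and the job is handed in when it is done.

```bash
mkdir -p pics; python3 - <<'E'
from workcell import bot
import cv2,numpy as np
s=bot.observe();print(s['clock'],s['position'],s['tool_rot'],s['grip_width'],bot.tip_reach)
for n in("top","scene"):
    p=bot.grab_frame(n);cv2.imwrite(f'pics/{n}0.png',p['img'][:,:,::-1])
    for q in("polariscope","ring_axis","lever_end","crossed_mark","switch_tip","stage","dish","flux_jar","bowl","tweezers","mandrel","gas_torch","pickle_jar"):
        r=bot.spot_point(q,p)
        for d in r[:2]:print(n,q,np.round(d['xyz'],4),round(d['conf'],2))
E
```

```text
0.0 [ 0.24144198 -0.57620011  0.30331898] [-3.14044900e+00  3.21520591e-05  3.96792024e-01] 0.08528270634144476 0.0726
top polariscope [0.5821 0.1045 0.001 ] 0.89
top ring_axis [0.5815 0.1003 0.1594] 0.93
top lever_end [0.5802 0.0074 0.1532] 0.77
top lever_end [0.5548 0.238  0.0011] 0.23
top crossed_mark [0.5256 0.0838 0.1503] 0.76
top switch_tip [0.6744 0.1231 0.1867] 0.6
top flux_jar [ 0.5562  0.2387 -0.0027] 0.89
top tweezers [ 0.4051  0.1544 -0.0006] 0.92
top tweezers [0.6742 0.1263 0.1834] 0.24
top mandrel [ 6.777e-01 -3.260e-02 -2.000e-04] 0.7
top mandrel [0.5549 0.2386 0.002 ] 0.33
top gas_torch [ 0.6053  0.4971 -0.0008] 0.7
top pickle_jar [ 0.5272 -0.4532 -0.0009] 0.91
scene polariscope [ 5.809e-01  1.048e-01 -3.000e-04] 0.57
scene polariscope [ 0.6718 -0.0304  0.0034] 0.44
scene ring_axis [0.5809 0.1024 0.1588] 0.66
scene lever_end [0.582  0.007  0.1572] 0.96
scene lever_end [0.5845 0.0998 0.0608] 0.19
scene crossed_mark [0.5283 0.086  0.1468] 0.87
scene switch_tip [0.6773 0.1222 0.1833] 0.5
scene stage [0.5789 0.1021 0.0578] 0.57
scene stage [ 0.6708 -0.0292  0.003 ] 0.25
scene dish [ 0.6777 -0.0285  0.001 ] 0.55
scene dish [0.5904 0.1013 0.0565] 0.5
scene flux_jar [0.5537 0.2383 0.0018] 0.72
scene tweezers [ 0.4119  0.1529 -0.0024] 0.61
scene mandrel [0.5762 0.102  0.0024] 0.61
scene mandrel [ 6.74e-01 -3.03e-02  3.00e-04] 0.6
scene gas_torch [0.6015 0.4968 0.0034] 0.85
scene pickle_jar [ 0.5293 -0.4586  0.0021] 0.94
```

View pics/top0.png

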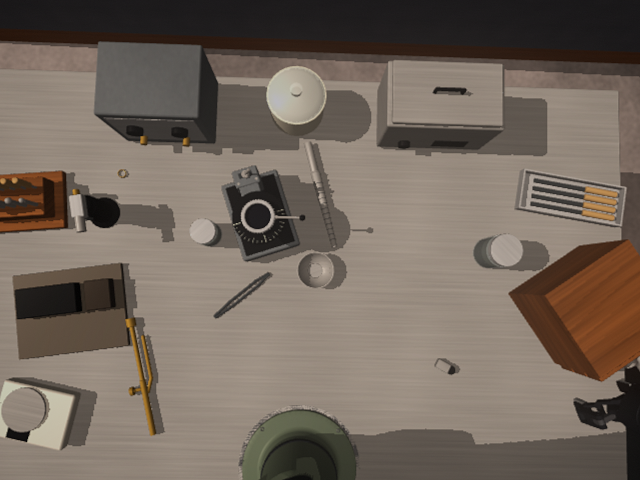

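View pics/scene0.png

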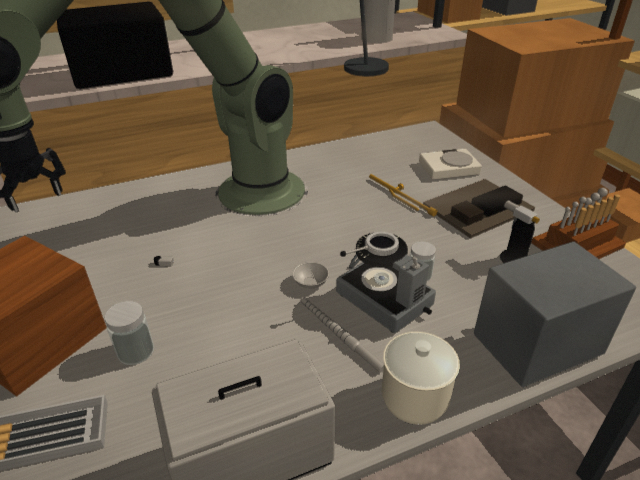

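The top view shows the polariscope at about (258,215), with its lever pointing right to the ball at (302,217), the toggle at about (248,172), the bowl in front at (316,270) and the mandrel at right at (320,195). The scene view agrees. The yaw is about 0.32 and the lever reads about 0.32. I'll raise the gripper first, clear of the wooden box.

```bash
python3 -m jog '[[[10,-25,-35,0,0,0,0],[15,-35,-35,0,0,0,0],[15,-40,-35,0,0,0,0],[15,-40,0,0,0,0,0],[15,-40,0,0,0,0,0]]]'; python3 -m jog '[[[40,-25,0,0,0,0,0],[40,-25,0,0,0,0,0],[40,-25,0,0,0,0,0],[40,-25,0,0,0,0,0],[40,-25,0,0,0,0,0]]]'
cat > h.py <<'E'
from workcell import bot
import numpy as np
from scipy.spatial.transform import Rotation as R
def st(): 
    s=bot.observe(); return s,np.array(s['position']),R.from_euler('xyz',s['tool_rot'])
def go(target,yaw):
    s,p,r=st(); d=r.inv().apply(np.array(target)-p)*1000
    w=(r.inv()*R.from_euler('xyz',[np.pi,0,yaw])).as_rotvec()
    print('t',round(s['clock'],2),'pos',np.round(p,4),'rpy',np.round(s['tool_rot'],3),'F',np.round(s['force'],2),'q',np.round(s['qpos'],2)); print('shift mm',np.round(d,1),'turn',np.round(w,3))
E
python3 -c "
from h import *
go([.6,.08,.40],.32);print(bot.grab_frame('wrist')['tool_from_camera'])"
```

```text
clock: 1.9
position: [0.2365, -0.3872, 0.4051]
tool_rot: [3.14, -0.0, 0.397]
force: [0.9, -0.3, -0.2]
grip_width: 0.012
finger_force: 0.0
clock: 2.4
position: [0.3735, -0.1944, 0.4048]
tool_rot: [3.141, -0.0, 0.397]
force: [1.1, -1.3, 0.2]
grip_width: -0.0001
finger_force: 0.0
t 2.4 pos [ 0.3735 -0.1944  0.4048] rpy [ 3.141 -0.     0.397] F [ 1.06 -1.27  0.21] q [ 0.64  0.09 -0.32  1.95  0.03  1.11 -0.87]
shift mm [ 314.9 -165.6    4.8] turn [ 0.001 -0.     0.077]
[[ 3.63826069e-04 -9.55882003e-01 -2.93750684e-01  7.39436937e-02]
 [ 9.99999791e-01  1.90847032e-04  6.17526220e-04 -9.31036017e-04]
 [-5.34220754e-04 -2.93750847e-01  9.55881873e-01 -7.00390774e-02]
 [ 0.00000000e+00  0.00000000e+00  0.00000000e+00  1.00000000e+00]]
```

```bash
python3 -m jog '[[[40,-20,0,0,0,0.04,0],[40,-20,0,0,0,0.04,0],[40,-20,0,0,0,0,0],[40,-20,0,0,0,0,0],[40,-20,0,0,0,0,0]]]'; python3 -m jog '[[[40,-20,0,0,0,0,0],[40,-20,0,0,0,0,0],[10,-15,0,0,0,0,0],[0,0,0,0,0,0,0],[0,0,0,0,0,0,0]]]'
python3 - <<'E'
from h import *
import cv2
go([.6,.08,.40],.32)
s,p,r=st()
f=bot.grab_frame('wrist');cv2.imwrite('pics/w1.png',f['img'][:,:,::-1]);print(f['intrinsics'])
for q in("polariscope","ring_axis","lever_end","crossed_mark","switch_tip","dish"):
    for d in bot.spot_point(q,f)[:1]:print(q,np.round(d['xyz'],4),round(d['conf'],2))
E
```

```text
clock: 2.95
position: [0.5289, -0.0338, 0.4046]
tool_rot: [3.141, -0.0, 0.316]
force: [0.6, -1.4, 1.1]
grip_width: -0.0001
finger_force: 0.0
clock: 3.45
position: [0.5961, 0.045, 0.4042]
tool_rot: [3.141, 0.0, 0.317]
force: [0.2, -0.3, 1.2]
grip_width: 0.0004
finger_force: 0.0
t 3.45 pos [0.5961 0.045  0.4042] rpy [3.141 0.    0.317] F [ 0.23 -0.33  1.23] q [ 0.15  0.42 -0.47  1.53  0.2   1.24 -1.6 ]
shift mm [ 14.6 -32.    4.2] turn [ 0.     0.    -0.003]
[[391.25206296   0.         314.59019177]
 [  0.         391.25206296 241.68284573]
 [  0.           0.           1.        ]]
polariscope [0.5779 0.1101 0.0049] 0.59
ring_axis [0.582  0.1048 0.162 ] 0.95
lever_end [0.581  0.0052 0.1561] 0.98
crossed_mark [0.5237 0.0885 0.1493] 0.84
switch_tip [0.6784 0.123  0.1815] 0.64
```

View pics/w1.png

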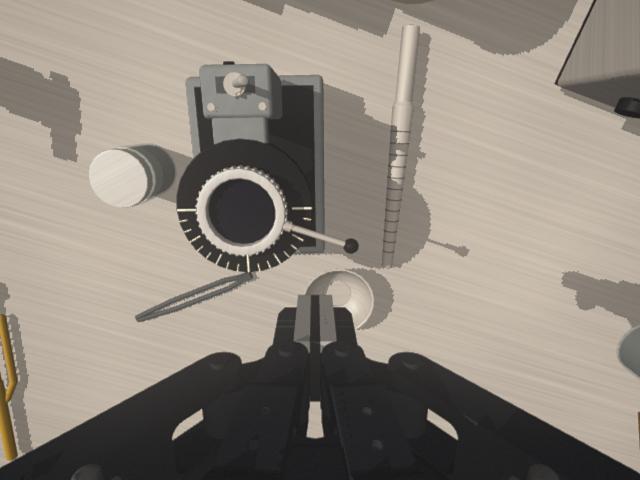

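The wrist view shows the instrument nearly aligned with the image. The 180 mark's outer end is at about (178,210), the 0 mark's at (311,208) and the 90 mark's at (249,271). The ball is at (351,246) and the toggle tip at about (235,83). I'll compute the pose from these and enlarge the toggle area.

```bash
cat >> h.py <<'E'
def ray(f,p,r,uv,z):
    T=f['tool_from_camera'];d=np.linalg.inv(f['intrinsics'])@[uv[0],uv[1],1.]
    o=p+r.apply(T[:3,3]);d=r.apply(T[:3,:3]@d);return o+d*(z-o[2])/d[2]
E
python3 - <<'E'
from h import *
import cv2
s,p,r=st();f=bot.grab_frame('wrist');im=f['img'][:,:,::-1]
cv2.imwrite('pics/w1c.png',cv2.resize(im[50:290,160:370],None,fx=2.5,fy=2.5,interpolation=cv2.INTER_CUBIC)[:, :])
a=ray(f,p,r,(311,208),.149);b=ray(f,p,r,(178,210),.149);m=ray(f,p,r,(249,271),.149)
print(a,b,m,'axis',(a+b)/2,np.linalg.norm(a-b));d=b-a;print('yaw',np.arctan2(-d[0],d[1]));c=(a+b)/2-m;print('yaw2',np.arctan2(c[1],c[0]),np.linalg.norm(c))
print('ball',ray(f,p,r,(351,246),.159),'tip',ray(f,p,r,(235,83),.182))
E
```

```text
[0.59852348 0.0492047  0.149     ] [0.56175461 0.15604606 0.149     ] [0.52691748 0.08406808 0.149     ] axis [0.58013904 0.10262538 0.149     ] 0.11299126756010063
yaw 0.33144885979064276
yaw2 0.3354984124012165 0.05636406216703064
ball [0.5799264 0.0074729 0.159    ] tip [0.6732401  0.12875105 0.182     ]
```

View pics/w1c.png

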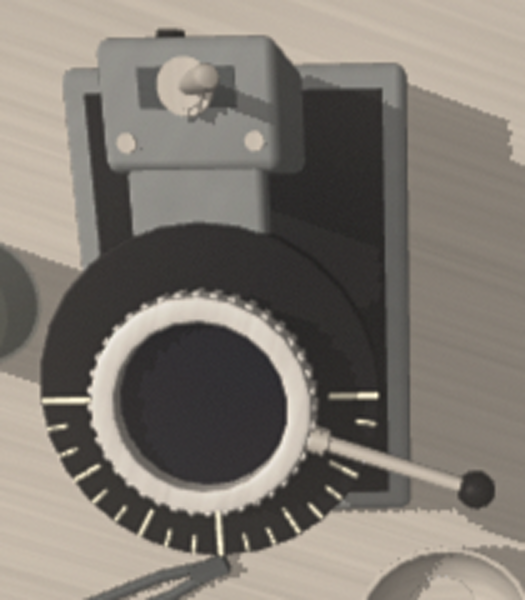

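```bash
python3 -c "
from h import *
go([.6853,.0989,.2466],.333)"
```

```text
t 3.85 pos [0.5961 0.0447 0.4046] rpy [ 3.141 -0.     0.316] F [-0.93 -0.77 -0.33] q [ 0.15  0.42 -0.47  1.53  0.2   1.24 -1.6 ]
shift mm [101.5 -23.8 158. ] turn [ 0.    -0.    -0.017]
```

```bash
python3 -m jog '[[[34,-8,20,0,0,-0.017,0],[34,-8,20,0,0,0,0],[33,-8,20,0,0,0,0],[0,0,20,0,0,0,0],[0,0,0,0,0,0,0]]]'; python3 -m jog '[[[0,0,30,0,0,0,0],[0,0,25,0,0,0,0],[0,0,15,0,0,0,0],[0,0,8,0,0,0,0],[0,0,0,0,0,0,0]]]'
python3 - <<'E'
from h import *
import cv2
go([.6853,.0989,.2466],.333)
f=bot.grab_frame('wrist');cv2.imwrite('pics/w2.png',f['img'][:,:,::-1])
E
```

```text
clock: 4.35
position: [0.6834, 0.1006, 0.3212]
tool_rot: [-3.141, 0.005, 0.335]
force: [-0.4, -0.9, -0.6]
grip_width: 0.0003
finger_force: 0.0
clock: 4.85
position: [0.6841, 0.1001, 0.2466]
tool_rot: [3.142, 0.0, 0.333]
force: [0.0, -0.1, 0.7]
grip_width: 0.0001
finger_force: 0.0
t 4.85 pos [0.6841 0.1001 0.2466] rpy [3.142 0.    0.333] F [ 0.04 -0.06  0.65] q [ 0.02  0.72 -0.43  1.44  0.32  1.05 -1.7 ]
shift mm [ 0.8  1.6 -0. ] turn [0. 0. 0.]
```

View pics/w2.png

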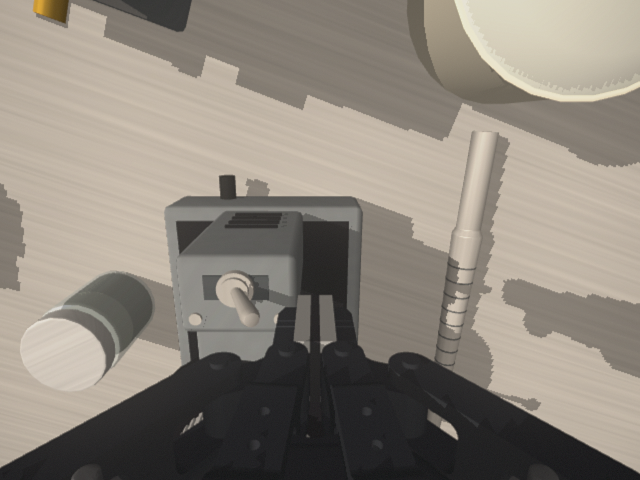

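The toggle tip is at (252,318), about 14 mm left of the fingertips' left edge at x=296, and the heights are right. Now I'll push left gently.

```bash
python3 -m jog '[[[0,-6,0,0,0,0,0],[0,-5,0,0,0,0,0],[0,-3,0,0,0,0,0],[0,-2,0,0,0,0,0],[0,-2,0,0,0,0,0]]]'; python3 -m jog '[[[0,-2,0,0,0,0,0],[0,-2,0,0,0,0,0],[0,-2,0,0,0,0,0],[0,-2,0,0,0,0,0],[0,0,0,0,0,0,0]]]'
python3 -m jog '[[[0,-1.5,0,0,0,0,0],[0,-1.5,0,0,0,0,0],[0,-1,0,0,0,0,0],[0,0,0,0,0,0,0],[0,0,0,0,0,0,0]]]'
python3 - <<'E'
from h import *
import cv2
go([.6729,.1348,.2466],.333)
f=bot.grab_frame('wrist');cv2.imwrite('pics/w3.png',f['img'][200:400,150:400,::-1])
E
```

```text
clock: 5.4
position: [0.6785, 0.1178, 0.2476]
tool_rot: [3.141, -0.002, 0.334]
force: [0.9, 0.2, 0.2]
grip_width: 0.0003
finger_force: 0.1
clock: 5.9
position: [0.6754, 0.1254, 0.2464]
tool_rot: [-3.141, 0.0, 0.334]
force: [-0.1, 0.5, -0.5]
grip_width: 0.0
finger_force: 0.0
clock: 6.4
position: [0.6743, 0.1288, 0.2464]
tool_rot: [3.142, -0.0, 0.334]
force: [-0.8, -0.2, 0.3]
grip_width: 0.0001
finger_force: 0.0
t 6.4 pos [0.6743 0.1288 0.2464] rpy [ 3.142 -0.     0.334] F [-0.79 -0.23  0.26] q [-0.02  0.71 -0.43  1.46  0.32  1.05 -1.75]
shift mm [ 0.7 -6.2 -0.2] turn [ 0.    -0.     0.001]
```

View pics/w3.png

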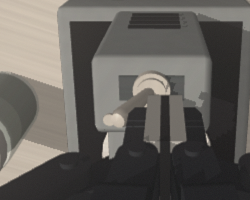

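The toggle now leans left, with its tip at (263,320) in the full image, clear of the finger. I'll back off, go up and turn for the lever.

```bash
python3 -m jog '[[[0,15,0,0,0,0,0],[0,20,-30,0,0,0,0],[0,20,-30,0,0,0.0,0],[0,20,0,0,0,-0.15,0],[0,0,0,0,0,-0.15,0]]]'; python3 -m jog '[[[0,0,0,0,0,-0.15,0],[0,0,0,0,0,-0.15,0],[0,0,0,0,0,-0.15,0],[0,0,0,0,0,-0.15,0],[0,0,0,0,0,-0.15,0]]]'
python3 -m jog '[[[0,0,0,0,0,-0.15,0],[0,0,0,0,0,-0.1,0],[0,0,0,0,0,0,0]]]'
python3 -c "
from h import *
go([.6053,.0278,.28],1.57)"
```

```text
clock: 6.95
position: [0.7001, 0.0533, 0.3073]
tool_rot: [3.139, -0.0, 0.635]
force: [-0.1, 0.3, -1.6]
grip_width: -0.0001
finger_force: 0.0
clock: 7.45
position: [0.6991, 0.0565, 0.3064]
tool_rot: [3.141, 0.0, 1.389]
force: [0.4, 0.1, -0.5]
grip_width: -0.0004
finger_force: 0.0
clock: 7.75
position: [0.6991, 0.0565, 0.3062]
tool_rot: [-3.141, 0.0, 1.634]
force: [-0.3, -1.4, -0.4]
grip_width: 0.0001
finger_force: 0.0
t 7.75 pos [0.6991 0.0565 0.3062] rpy [-3.141  0.     1.634] F [-0.26 -1.36 -0.4 ] q [ 0.24  0.74 -0.73  1.34  0.49  1.24 -0.45]
shift mm [-22.7 -95.4  26.2] turn [-0.     0.     0.064]
```

```bash
python3 -m jog '[[[-11,-32,0,0,0,0.064,0],[-8,-32,0,0,0,0,0],[-2,-32,26,0,0,0,0],[0,0,0,0,0,0,0]]]'
python3 -c "
from h import *
go([.6053,.0278,.2246],1.57)"
```

```text
clock: 8.15
position: [0.5995, 0.0333, 0.278]
tool_rot: [-3.136, 0.003, 1.566]
force: [0.9, -0.2, 0.0]
grip_width: 0.0002
finger_force: 0.0
t 8.15 pos [0.5995 0.0333 0.278 ] rpy [-3.136e+00  3.000e-03  1.566e+00] F [ 0.89 -0.2   0.  ] q [ 0.34  0.61 -0.74  1.66  0.46  1.06 -0.55]
shift mm [-5.3  6.2 53.4] turn [-0.005  0.003 -0.004]
```

```bash
python3 -m jog '[[[-5,5,0,0,0,0,0],[0,0,15,0,0,0,0],[0,0,15,0,0,0,0],[0,0,0,0,0,0,0],[0,0,0,0,0,0,0]]]'
python3 - <<'E'
from h import *
import cv2
go([.6053,.0278,.2246],1.57)
f=bot.grab_frame('wrist');cv2.imwrite('pics/w4.png',f['img'][:,:,::-1])
E
```

```text
clock: 8.65
position: [0.6087, 0.0303, 0.2499]
tool_rot: [-3.141, -0.0, 1.57]
force: [0.4, 0.2, 0.2]
grip_width: 0.0001
finger_force: 0.0
t 8.65 pos [0.6087 0.0303 0.2499] rpy [-3.141 -0.     1.57 ] F [0.43 0.2  0.17] q [ 0.33  0.65 -0.73  1.67  0.49  1.02 -0.56]
shift mm [-2.5 -3.4 25.3] turn [-0.001 -0.    -0.   ]
```

View pics/w4.png

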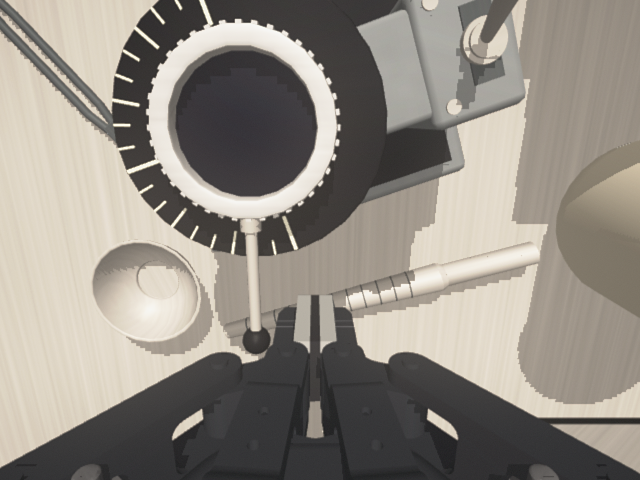

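The rod runs from (252,225) to the ball at (257,340), with the fingers on its trailing side. I'll lower, make contact, then sweep the arc.

```bash
python3 -m jog '[[[-2,0,13,0,0,0,0],[0,0,12,0,0,0,0],[0,0,0,0,0,0,0],[0,-8,0,0,0,0,0],[0,-7,0,0,0,0,0]]]'
python3 -m jog '[[[0,-2,0,0,0,0,0],[-0.2,-3.8,0,0,0,0.05,0],[-0.5,-5.3,0,0,0,0.07,0],[-0.6,-7.5,0,0,0,0.1,0],[-0.6,-7.5,0,0,0,0.1,0]]]'
python3 - <<'E'
from h import *
go([.5803,.1028,.2246],.333)
E
```

```text
clock: 9.2
position: [0.593, 0.0282, 0.2256]
tool_rot: [3.141, -0.0, 1.57]
force: [1.5, 0.3, -0.1]
grip_width: 0.0001
finger_force: 0.5
clock: 9.7
position: [0.5673, 0.0287, 0.2259]
tool_rot: [3.141, -0.0, 1.245]
force: [0.6, -1.5, -0.2]
grip_width: -0.0002
finger_force: 0.6
t 9.7 pos [0.5673 0.0287 0.2259] rpy [ 3.141 -0.     1.245] F [ 0.58 -1.52 -0.19] q [ 0.3   0.6  -0.65  1.8   0.45  0.89 -0.88]
shift mm [ 74.3 -11.4   1.3] turn [ 0.001 -0.001  0.912]
```

```bash
python3 -m jog '[[[-0.6,-7.5,0,0,0,0.1,0],[-0.6,-7.5,0,0,0,0.1,0],[-0.6,-7.5,0,0,0,0.1,0],[-0.6,-7.5,0,0,0,0.1,0],[-0.6,-7.5,0,0,0,0.1,0]]]'
python3 -m jog '[[[-0.6,-7.5,0,0,0,0.1,0],[-0.6,-7.5,0,0,0,0.1,0],[-0.4,-3.8,0,0,0,0.05,0],[0,0,0,0,0,0,0],[0,0,0,0,0,0,0]]]'
python3 - <<'E'
from h import *
import cv2
go([.5803,.1028,.2246],.333)
f=bot.grab_frame('wrist');cv2.imwrite('pics/w5.png',f['img'][:,:,::-1])
E
```

```text
clock: 10.2
position: [0.5335, 0.0447, 0.2259]
tool_rot: [3.141, -0.0, 0.745]
force: [-0.5, -0.4, 0.9]
grip_width: -0.0001
finger_force: 0.6
clock: 10.7
position: [0.521, 0.0586, 0.2257]
tool_rot: [3.141, -0.0, 0.502]
force: [-0.1, -0.3, 0.0]
grip_width: 0.0001
finger_force: 0.0
t 10.7 pos [0.521  0.0586 0.2257] rpy [ 3.141 -0.     0.502] F [-0.06 -0.3   0.02] q [ 0.13  0.5  -0.48  1.92  0.32  0.79 -1.59]
shift mm [ 73.3 -10.2   1.1] turn [ 0.    -0.     0.169]
```

View pics/w5.png

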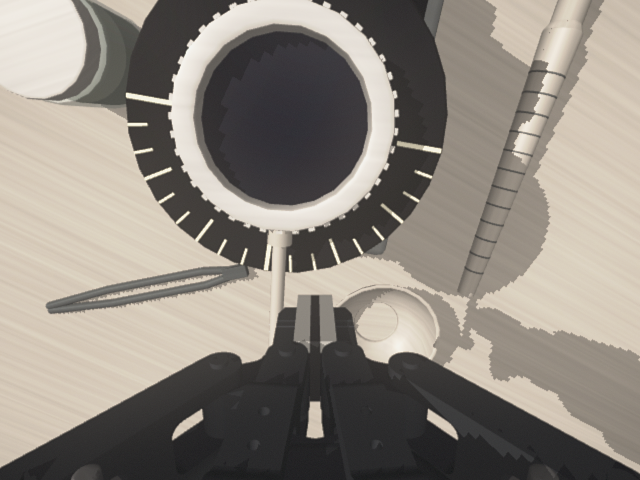

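The rod runs down from about (280,245). The 90 mark is just left of it at (269,255), and the 180 and 0 marks end at (126,97) and (441,151). I'll measure the remaining angle.

```bash
cat > m.py <<'E'
from h import *
import cv2
def meas(f,p,r,m0,m180,rows):
    a=ray(f,p,r,m0,.149);b=ray(f,p,r,m180,.149);d=b-a;c=(a+b)/2
    yaw=np.arctan2(-d[0],d[1]);print('axis',c,'yaw',yaw,'diam',np.linalg.norm(d))
    g=cv2.cvtColor(f['img'],cv2.COLOR_RGB2GRAY).astype(int)
    pts=[]
    for v,u0,u1 in rows:
        print(v,list(g[v,u0:u1]))
E
python3 - <<'E'
from m import *
s,p,r=st();f=bot.grab_frame('wrist')
meas(f,p,r,(441,151),(126,97),[(255,260,295),(262,260,295),(285,260,300),(300,260,300)])
E
```

```text
axis [0.57980994 0.10322813 0.149     ] yaw 0.33838791860137346 diam 0.11421667330521694
255 [np.int64(63), np.int64(64), np.int64(62), np.int64(60), np.int64(73), np.int64(164), np.int64(243), np.int64(243), np.int64(244), np.int64(222), np.int64(107), np.int64(99), np.int64(207), np.int64(222), np.int64(223), np.int64(224), np.int64(221), np.int64(216), np.int64(209), np.int64(200), np.int64(186), np.int64(172), np.int64(155), np.int64(136), np.int64(123), np.int64(97), np.int64(69), np.int64(62), np.int64(93), np.int64(166), np.int64(169), np.int64(92), np.int64(63), np.int64(60), np.int64(59)]
262 [np.int64(64), np.int64(62), np.int64(61), np.int64(72), np.int64(163), np.int64(243), np.int64(243), np.int64(244), np.int64(222), np.int64(106), np.int64(70), np.int64(148), np.int64(215), np.int64(222), np.int64(223), np.int64(222), np.int64(219), np.int64(215), np.int64(207), np.int64(195), np.int64(182), np.int64(166), np.int64(148), np.int64(132), np.int64(119), np.int64(85), np.int64(62), np.int64(62), np.int64(129), np.int64(247), np.int64(250), np.int64(142), np.int64(65), np.i
[... 533 characters left out ...]
208), np.int64(207), np.int64(208), np.int64(207), np.int64(208), np.int64(208), np.int64(209)]
300 [np.int64(202), np.int64(204), np.int64(203), np.int64(202), np.int64(202), np.int64(203), np.int64(204), np.int64(204), np.int64(205), np.int64(205), np.int64(210), np.int64(218), np.int64(223), np.int64(222), np.int64(221), np.int64(216), np.int64(210), np.int64(200), np.int64(186), np.int64(172), np.int64(154), np.int64(134), np.int64(123), np.int64(147), np.int64(197), np.int64(203), np.int64(200), np.int64(200), np.int64(200), np.int64(200), np.int64(201), np.int64(202), np.int64(203), np.int64(206), np.int64(207), np.int64(208), np.int64(208), np.int64(167), np.int64(140), np.int64(137)]
```

```bash
python3 - <<'E'
from m import *
s,p,r=st();f=bot.grab_frame('wrist')
c=np.array([.580,.103])
for uv,z in(((278.4,255),.159),((277.3,285),.159),((276.6,300),.159),((267.3,255),.149),((266.3,262),.149)):
    d=ray(f,p,r,uv,z)[:2]-c; print(uv,np.arctan2(-d[1],-d[0]),np.linalg.norm(d))
E
```

```text
(278.4, 255) 0.4258159109511996 0.046311920606763285
(277.3, 285) 0.4286283071519593 0.05832116515188226
(276.6, 300) 0.42878773211944976 0.06455227944411025
(267.3, 255) 0.3246199864057079 0.050410994884980645
(266.3, 262) 0.32504690596737223 0.05340014092419271
```

The lever is still about 0.1 rad short of the mark. I'll take small, slow steps and check.

```bash
python3 -m jog '[[[0,-1.5,0,0,0,0.02,0],[0,-1.5,0,0,0,0.02,0],[0,-1.5,0,0,0,0.02,0],[0,0,0,0,0,0,0],[0,0,0,0,0,0,0]]]'
cat > lev.py <<'E'
from m import *
go([.580,.103,.2246],.333)
s,p,r=st();f=bot.grab_frame('wrist')
c=np.array([.580,.103]);g=cv2.cvtColor(f['img'],cv2.COLOR_RGB2GRAY).astype(float)
# sample brightness profile along arcs about the axis, by heading angle
T=f['tool_from_camera']
def px(X):
    t=r.inv().apply(X-p);q=np.linalg.inv(T)@np.append(t,1);k=f['intrinsics']@q[:3];return k[:2]/k[2]
A=np.arange(.15,.65,.005)
for rad,z in((.048,.149),(.053,.149),(.046,.159),(.050,.159)):
    v=[]
    for a in A:
        u=px(np.array([c[0]-rad*np.cos(a),c[1]-rad*np.sin(a),z]));v.append(cv2.remap(g.astype(np.float32),np.float32([[u[0]]]),np.float32([[u[1]]]),1)[0,0])
    v=np.array(v);on=v>115;e=np.flatnonzero(np.diff(on.astype(int)));print(rad,z,'edges',np.round(A[e]+.0025,3))
E
python3 lev.py
```

```text
clock: 11.35
position: [0.5188, 0.0628, 0.2254]
tool_rot: [-3.142, -0.0, 0.44]
force: [1.0, -0.3, 0.5]
grip_width: -0.0001
finger_force: 0.1
t 11.35 pos [0.5188 0.0628 0.2254] rpy [-3.142 -0.     0.44 ] F [ 0.97 -0.28  0.48] q [ 0.11  0.5  -0.46  1.93  0.31  0.79 -1.65]
shift mm [ 72.5 -10.3   0.8] turn [-0.    -0.     0.107]
0.048 0.149 edges [0.293 0.403]
0.053 0.149 edges [0.162 0.298 0.398 0.488 0.508]
0.046 0.159 edges [0.152 0.168 0.308 0.418]
0.05 0.159 edges [0.173 0.313 0.413 0.503 0.523]
```

```bash
python3 -m jog '[[[0,-1.2,0,0,0,0.016,0],[0,-1.2,0,0,0,0.016,0],[0,0,0,0,0,0,0],[0,0,0,0,0,0,0]]]'; python3 lev.py
python3 -m jog '[[[0,6,0,0,0,0,0],[0,10,0,0,0,0,0],[0,5,-30,0,0,0,0],[0,5,-40,0,0,0,0],[0,0,-40,0,0,0,0]]]'; python3 -m jog '[[[-10,-10,-30,0,0,-0.05,0],[-10,-15,0,0,0,-0.05,0],[0,0,0,0,0,0,0],[0,0,0,0,0,0,0]]]'
python3 - <<'E'
from m import *
f=bot.grab_frame('wrist');cv2.imwrite('pics/w6.png',f['img'][:,:,::-1])
E
python3 lev.py
```

```text
clock: 11.8
position: [0.5178, 0.0649, 0.2255]
tool_rot: [-3.142, -0.0, 0.408]
force: [-0.3, 0.2, 0.1]
grip_width: 0.0001
finger_force: 0.2
t 11.8 pos [0.5178 0.0649 0.2255] rpy [-3.142 -0.     0.408] F [-0.25  0.24  0.07] q [ 0.1   0.5  -0.45  1.93  0.3   0.78 -1.68]
shift mm [ 72.2 -10.3   0.9] turn [-0.    -0.     0.075]
0.048 0.149 edges [0.258 0.373]
0.053 0.149 edges [0.158 0.268 0.368 0.488 0.508]
0.046 0.159 edges [0.162 0.278 0.383]
0.05 0.159 edges [0.173 0.283 0.378 0.503 0.523]
clock: 12.35
position: [0.5283, 0.0394, 0.3366]
tool_rot: [-3.141, 0.001, 0.406]
force: [0.5, -0.4, 0.0]
grip_width: 0.0002
finger_force: 0.0
clock: 12.75
position: [0.4997, 0.0543, 0.3654]
tool_rot: [3.141, -0.0, 0.506]
force: [-0.7, -0.5, -0.5]
grip_width: 0.0004
finger_force: 0.0
t 12.8 pos [0.4998 0.0543 0.3652] rpy [3.142 0.    0.506] F [ 0.6  -0.75 -0.15] q [ 0.21  0.3  -0.54  1.82  0.17  1.07 -1.46]
shift mm [ 93.8  -3.8 140.5] turn [0.    0.    0.173]
0.048 0.149 edges [0.278 0.373]
0.053 0.149 edges [0.162 0.283 0.368 0.493 0.508]
0.046 0.159 edges [0.278 0.373]
0.05 0.159 edges [0.168 0.283 0.373 0.493 0.508]
```

View pics/w6.png

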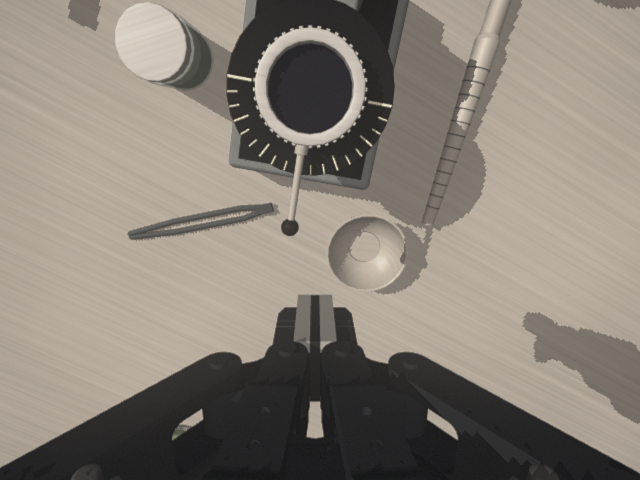

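The lever lies over the 90 mark, with the ball at (290,228) and the neighbouring marks symmetric about it. The bowl and tweezers have not moved. One last numeric check, with the toggle, before handing in.

```bash
python3 - <<'E'
from m import *
s,p,r=st();f=bot.grab_frame('wrist')
a=ray(f,p,r,(392.5,105),.149);b=ray(f,p,r,(228,76),.149);c=(a+b)/2;d=b-a
B=ray(f,p,r,(290,228),.159)-c;print(c,'yaw',np.arctan2(-d[0],d[1]),'ball heading',np.arctan2(-B[1],-B[0]),np.linalg.norm(B[:2]))
for n in('top','scene'):
    t=bot.grab_frame(n)
    for q in('ring_axis','switch_tip','lever_end','crossed_mark','dish','flux_jar'):
        for e in bot.spot_point(q,t)[:1]:print(n,q,np.round(e['xyz'],4),round(e['conf'],2))
E
```

```text
[0.58047122 0.10291183 0.149     ] yaw 0.3431119523500829 ball heading 0.3432745268027288 0.09575910150313034
top switch_tip [0.6681 0.1477 0.1848] 0.38
scene ring_axis [0.5817 0.1051 0.1583] 0.67
scene lever_end [0.5832 0.1032 0.0589] 0.64
scene crossed_mark [0.5266 0.0856 0.1484] 0.82
scene dish [0.584  0.1014 0.0589] 0.7
scene flux_jar [0.553  0.2393 0.0014] 0.79
```

Everything checks out: the lever is on the mark, the toggle is on and the instrument has not moved.

```bash
python3 -c "
from workcell import bot
print(bot.job_done())"
```

```text
the job is handed in; nothing more can be done
None
```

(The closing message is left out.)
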